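Box up the plaster castings

TASK

Pour the six plaster castings from the white tapered cup into the wooden keepsake box, and stand the empty cup back upright on the table. Then shut the lid fully and turn the wooden turnbutton all the way across so that it holds the lid. Leave the other things on the table where they are, and lose no casting.

Things in the scene. Friction and masses are not known exactly. Their poses are not given: they have to be found in the camera images.
- cup: The cup to pour from: plain white plastic, round, open-topped, tapering: 70 mm across at the rim, 44 mm at the foot, 60 mm tall, wall 3 mm, floor 4 mm thick, about 60 g, with six castings loose inside. It is 57 mm across at half height. It is taller than the tub, and has a narrow foot. Origin at the centre of its underside, z up its axis.
- box: Pale wooden keepsake box fixed to the table, open-topped under a hinged lid: 130 mm (its x) by 190 mm (its y) by 65 mm high outside, walls 7 mm. Origin at the centre of its underside, z up. Its far long side (+x) carries the lid's hinge; on its near long side (-x) stands a 36 mm (x) by 50 mm (y) block, 73 mm high, with the turnbutton on top.
- lid (a joint): Lid angle in rad: 0 shut flat on the box, 1.57 straight up, stop at 1.9 (leaning back, away from the turnbutton). The hinge is stiff: the lid stays where it is left and takes 1 to 3 N at its free edge to move. Pale wooden board, 130 by 190 by 8 mm, no handle.
- lid_edge (a point): Middle of the lid's free edge, on the lid's outer (upper) face. It swings with the lid at 130 mm from the hinge line; with the lid shut it lies 73.5 mm above the table, at x = -65 mm in the box's frame.
- lid_hinge (a point): Middle of the lid's hinge line, at the top of the box's far side: x = +65 mm, z = 65.5 mm in the box's frame.
- turnbutton (a joint): Turnbutton angle in rad about the vertical: 0 lies along the box's near edge, clear of the lid; +1.57 or -1.57 (stops, positive is anticlockwise from above) lies across the edge, one end over the shut lid. Stays where it is left.
- turnbutton_top (a point): Centre of the turnbutton's upper face, on its pivot: 93.5 mm above the table, at x = -83 mm, y = 0 in the box's frame. The turnbutton is a dark wooden bar 64 mm long, 12 mm wide, 18 mm high, whose underside is 2 mm above the block and the shut lid. The point turns with it; its y axis runs along the bar.
- piece0: White plaster casting, peanut-shaped: two 16 mm balls grown together, 25 mm long, 12 g; in the cup at first. All six are alike. Origin at its middle, z along it.
- piece1: White plaster casting, peanut-shaped: two 16 mm balls grown together, 25 mm long, 12 g; in the cup at first. All six are alike. Origin at its middle, z along it.
- piece2: White plaster casting, peanut-shaped: two 16 mm balls grown together, 25 mm long, 12 g; in the cup at first. All six are alike. Origin at its middle, z along it.
- piece3: White plaster casting, peanut-shaped: two 16 mm balls grown together, 25 mm long, 12 g; in the cup at first. All six are alike. Origin at its middle, z along it.
- piece4: White plaster casting, peanut-shaped: two 16 mm balls grown together, 25 mm long, 12 g; in the cup at first. All six are alike. Origin at its middle, z along it.
- piece5: White plaster casting, peanut-shaped: two 16 mm balls grown together, 25 mm long, 12 g; in the cup at first. All six are alike. Origin at its middle, z along it.
- tub: Bystander: small empty straight-sided white ceramic tub, 64 mm across, 45 mm high. It and the cup swap places from run to run. Origin under its centre.
- mug: Bystander: white mug with handle, 76 mm across, 85 mm high. Origin under its centre.
- paint_bottle: Bystander: white paint bottle, 56 mm across, 150 mm high. Origin under its centre.
- paint_can: Bystander: metal paint can, 86 mm across, 95 mm high. Origin under its centre.
- brush: Bystander: paint brush lying on the table, about 20 mm high. Origin under its middle.
- spoon: Bystander: wooden spoon lying on the table, about 15 mm high. Origin under its middle.
Things that resemble listed ones, but are neither listed nor needed, are in the scene too. Leave any green or red look-alike of the cup alone.

How it is judged:
By the outcome, as a careful person would: the job done as asked, in the order asked, and still so for the second after the job is handed in, with the robot touching nothing.
It also fails if it takes over 72 s, if anything falls off the work surface, if the arm or the gripper's body presses on something with over 40 N, if the wrist force passes 120 N, or if a joint passes its speed limit or range.

ROBOT

A 6-joint arm with a two-finger parallel gripper is mounted at the origin on the work surface. World frame = base frame: x ahead of the robot, y to its left, z up, the work surface at z = 0. Lengths are in m, angles in degrees, forces in N, time in s.
With the tool pointing down it reaches from about 0.25 to 0.725 m from the base axis. Payload 9.7 kg.
Tool frame: the origin (TCP) lies on the centre line of the jaws, within the pads' length; the fingertips stand 17 mm ahead of it and the grasp point (between the pads) lies 2 mm behind it; z points along the fingers, y is the line along which they close (so a half turn about z gives the same grasp; the last joint's range is limited). The gripper opens to 85 mm and grips with 20 to 120 N. Pads are 22 mm wide; open, the fingers measure 114 mm over their backs; the gripper's body (76 mm by 85 mm) begins 54 mm behind the grasp point. The pads swing forward as they close: fully open they stand 13 mm farther back than shut.
Start: joints at [74.313, 4.979, 10.078, 95.1, 0, 90], TCP at [0.149, 0.53, 0.248] pointing down, gripper open.
Joint ranges: [-179.16, 179.16], [-48.56, 103.87], [-65.8, 70.77], [-126.05, 130.52], [-82.76, 87.17], [-180, 180]. Speed limits (degrees/s): [127.2, 127.2, 147.25, 180, 180, 180].

INTERFACE

Orientations are given as a 3x3 rotation matrix whose columns are the frame's x, y, z axes.
In Python, from workcell import arm gives the robot as it stands. The module is installed in compiled form; this text tells all that it offers.
- The arm moves only by the tool send_rows, never from a script. Its argument "plan" is a list that holds one entry, the list of rows, each a list of 7 numbers: the finger opening in mm, from 0 to 85.4, then the shift along the tool's x, y, z in mm, then the turn, a rotation vector about the tool's x, y, z in degrees. A call has 1 to 10 rows; each row is the pose to reach, as a shift and turn from the pose commanded when the call began, along the tool's axes at that moment; what a row does not reach only later rows make up. A row lasts 1/8 s, in which the tool goes at most 62.5 mm and 10.7 degrees, less where a joint would pass 70% of its speed; a pose out of reach is approached as far as the arm can. A call with a gripper value outside its range is refused whole. The fingers move at their own pace and stop on an object; the grip force is fixed at half the most. Time passes only in rows, so rows that repeat a pose let the fingers close. It gives the time, the measured TCP pose, the force, the opening and the grip force at its end, in the units of the state.
- arm.state(): the state, without advancing time (a new reading comes with each control period).
- arm.capture(name): name is "scene" or "top" or "wrist"; returns the picture (480x640x3 uint8, red, green, blue); there is no depth.
- arm.calibration(name): a dict with "fx", "fy", "cx", "cy" (pixels), "view" (4x4, takes a point from world to camera coordinates); the wrist camera has in their place "mount" (4x4, takes a point from camera to tool coordinates, whose origin is the TCP and whose axes are the flange's). Camera axes: x right, y up, looking along -z (the intrinsics and any distortion apply to the point x, -y, -z); pixel columns grow to the right and rows downward; lengths in m; the calibration is good to about 2 mm. A picture is of the moment at which its call begins: read the wrist's pose just before it. calibration takes no time and is no camera call.
- arm.job_done(): hands the job in; it is judged then, once.
The state is a dict: "t": time; "joint_positions": joint angles; "qvel": joint speeds; "joint_efforts": joint torques, N m; "ee_pos": TCP position; "tool_rot": TCP orientation; "ft_force": force on the tool from outside, world axes, zero at the start; "wrist_torque": the same for the moment, N m; "opening": opening from 0.0 (shut) to 1.0 (fully open); "grasp_force": force on a finger pad.
Only numpy, scipy, OpenCV 4.12 (cv2) and the standard library are available. Lean on these libraries where they do the work, as an engineer would, in place of code of your own. Each camera call takes 0.05 s, during which the arm holds its last target. There are 200 camera calls.

## Working session

There is one attempt and no reset: what is moved stays moved. The work goes in short steps, Python scripts to look and compute and a tool call to move; the robot and the scene stay as the last step left them, time stands still between calls to the robot, and variables do not carry over. Pictures are saved under pics/ and viewed, at most 10 in all, crops included, and the job is handed in when it is done.

Besides the shell and the picture viewer there is one more tool, called by a JSON object that holds its "name" and its "arguments", one argument or row to a line. send_rows: Moves the arm, as the interface text tells. Its arguments: {"type":"object","properties":{"plan":{"type":"array"}},"required":["plan"]}

```bash
mkdir -p pics; ls; python3 - <<'E'
from workcell import arm
import cv2,numpy as np
np.set_printoptions(precision=4,suppress=True)
s=arm.state();print(s['t'],s['ee_pos'],s['tool_rot'])
for n in ("scene","top","wrist"):
    im=arm.capture(n);cv2.imwrite(f'pics/{n}0.png',im[:,:,::-1])
    c=arm.calibration(n);print(n,c)
E
```

```text
pics
0.0 [0.1486 0.5293 0.2476] [[-0.9628  0.2703 -0.0003]
 [ 0.2703  0.9628 -0.0013]
 [-0.     -0.0013 -1.    ]]
scene {'fx': 449.83608177795156, 'fy': 449.83608177795156, 'cx': 319.7830727185619, 'cy': 237.29173255153162, 'view': array([[ 0.8776,  0.479 , -0.0204, -0.4456],
       [-0.2783,  0.5436,  0.7918,  0.11  ],
       [ 0.3904, -0.6892,  0.6104, -1.4743],
       [ 0.    ,  0.    ,  0.    ,  1.    ]])}
top {'fx': 455.5375778571218, 'fy': 455.5375778571218, 'cx': 324.8043360869456, 'cy': 243.7193715338146, 'view': array([[ 0.0288, -0.9991, -0.0295, -0.0313],
       [ 0.9835,  0.0231,  0.1795, -0.5367],
       [-0.1787, -0.0342,  0.9833, -0.9855],
       [ 0.    ,  0.    ,  0.    ,  1.    ]])}
wrist {'fx': 344.0285125517502, 'fy': 344.0285125517502, 'cx': 324.4667829714228, 'cy': 236.2803016707962, 'mount': array([[-0.001 ,  0.9652,  0.2616,  0.067 ],
       [ 1.    ,  0.0008,  0.0008,  0.0001],
       [ 0.0006,  0.2616, -0.9652, -0.1256],
       [ 0.    ,  0.    ,  0.    ,  1.    ]])}
```

View pics/scene0.png

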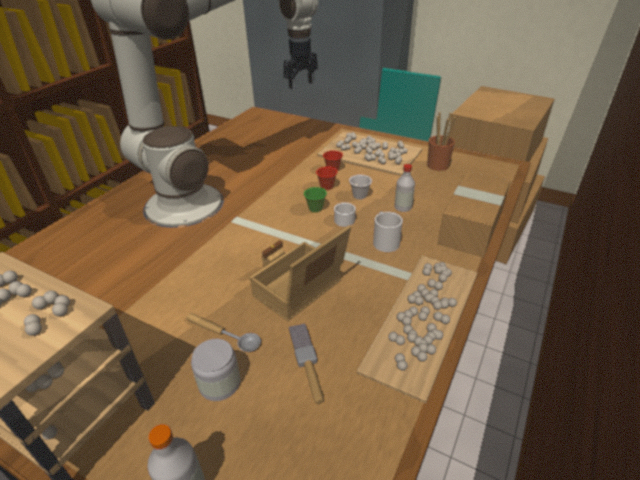

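View pics/top0.png

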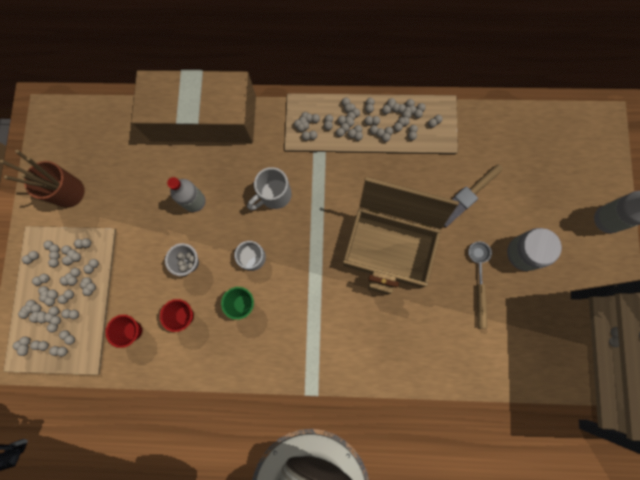

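The top view shows the cup candidates. A white vessel holding castings is at top (181,260) and scene (360,187). An empty white tub is at top (249,256) and scene (345,214). The mug is at (271,188), the green cup at (237,303), and the red cups at (176,316) and (123,331). I choose (181,260), which is tapered and holds castings. The box corners are at about top (345,262), (428,285), (438,232) and (357,212). I'll check with a close crop.

```bash
cat > h.py <<'E'
from workcell import arm
import cv2,numpy as np
np.set_printoptions(precision=4,suppress=True)
def cam(n,s=None):
    c=arm.calibration(n)
    if 'view' in c: V=c['view']
    else:
        s=s or arm.state();T=np.eye(4);T[:3,:3]=s['tool_rot'];T[:3,3]=s['ee_pos'];V=np.linalg.inv(T@c['mount'])
    K=np.array([[c['fx'],0,c['cx']],[0,c['fy'],c['cy']],[0,0,1]]);return K,V
def proj(C,P):
    K,V=C;p=np.atleast_2d(P)@V[:3,:3].T+V[:3,3];p=p*[1,-1,-1];q=p@K.T;return q[:,:2]/q[:,2:]
def ray(C,uv):
    K,V=C;d=np.linalg.inv(K)@[uv[0],uv[1],1];R=V[:3,:3];return -R.T@V[:3,3],R.T@(d*[1,-1,-1])
def plane(C,uv,z):
    o,d=ray(C,uv);return o+d*(z-o[2])/d[2]
def tri(obs):
    A=np.zeros((3,3));b=np.zeros(3);L=[]
    for C,uv in obs:
        o,d=ray(C,uv);d=d/np.linalg.norm(d);M=np.eye(3)-np.outer(d,d);A+=M;b+=M@o;L.append((M,o))
    p=np.linalg.solve(A,b);return p,[np.linalg.norm(M@(p-o))*1e3 for M,o in L]
E
python3 - <<'E'
import cv2,numpy as np
t=cv2.imread('pics/top0.png');s=cv2.imread('pics/scene0.png')
f=lambda a,x,y,w,h,k:cv2.resize(a[y:y+h,x:x+w],None,fx=k,fy=k,interpolation=cv2.INTER_CUBIC)
a=np.hstack([f(t,150,230,130,100,3),f(s,310,160,130,100,3)])   
b=np.hstack([f(t,335,170,130,130,3),f(s,240,220,130,100,3) if 0 else f(s,240,215,130,130,3)])
o=np.vstack([a[:, :780],b]);o=cv2.resize(o,None,fx=.85,fy=.85);cv2.imwrite('pics/crop1.png',o);print(o.shape)
E
```

```text
(586, 663, 3)
```

View pics/crop1.png

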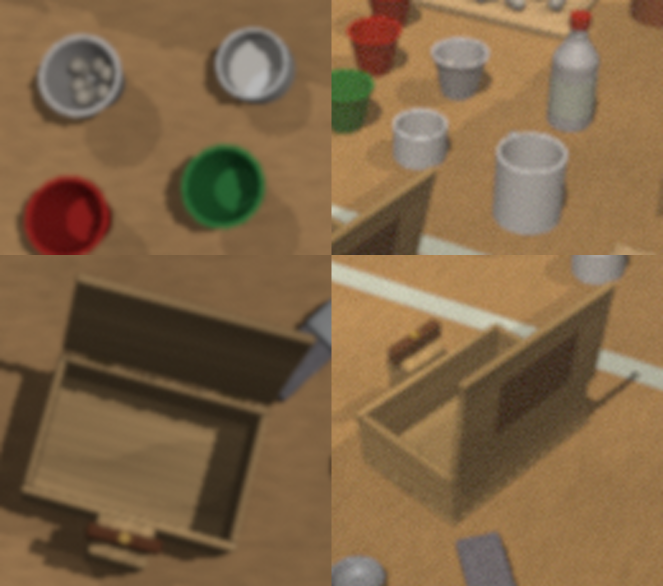

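The crop confirms the cup: it tapers and holds castings, with rim centre at top (181.4,259.4) and scene (360.4,181.6). The lid stands open and the turnbutton lies along the edge. Next I'll triangulate.

```bash
python3 - <<'E'
from h import *
T=cam('top');S=cam('scene')
for n,a,b in [('cuprim',(181.4,259.4),(360.4,181.6)),('tubrim',(249,255),(345,209)),('nearR',(426.4,284.5),(252,279)),('nearL',(344.8,262.9),(306,243.6)),('lidR',(457.4,203.3),(291.2,266)),('lidL',(365.6,179),(350.4,228)),('tb',(383.6,281),(272.7,248.3))]:
    print(n,*tri([(T,a),(S,b)]))
for n,a in [('hL',(359.3,212)),('nL',(344.8,262.9)),('nR',(426.4,284.5)),('hR',(438.9,230))]: print(n,plane(T,a,.065))
print('cup',plane(T,(181.4,259.4),.06),plane(S,(360.4,181.6),.06))
im=arm.capture('top');hsv=cv2.cvtColor(im,cv2.COLOR_RGB2HSV)
for n,(x,y,w,h) in {'cup':(155,235,55,50),'tub':(228,235,45,40)}.items():
    m=(hsv[y:y+h,x:x+w,1]<70).astype(np.uint8);c=max(cv2.findContours(m,0,2)[0],key=cv2.contourArea);e=cv2.fitEllipse(c);print(n,e,plane(T,(e[0][0]+x,e[0][1]+y),.06))
s=arm.state();print(s['joint_positions'],s['t'],T[1][:3,:3].T@-T[1][:3,3],S[1][:3,:3].T@-S[1][:3,3])
E
```

```text
cuprim [0.4925 0.3064 0.0524] [np.float64(0.36551032966265795), np.float64(0.3655103296627178)]
tubrim [0.5092 0.1562 0.0404] [np.float64(0.9266447891732236), np.float64(0.9266447891732139)]
nearR [ 0.4511 -0.2424  0.0575] [np.float64(1.7938956241999058), np.float64(1.7938956241999224)]
nearL [ 0.4964 -0.0613  0.0555] [np.float64(3.6048438494503805), np.float64(3.604843849450489)]
lidR [ 0.5984 -0.2811  0.1893] [np.float64(0.23653799569805678), np.float64(0.23653799569801995)]
lidL [ 0.647  -0.1001  0.1843] [np.float64(0.30034985066831493), np.float64(0.30034985066847814)]
tb [ 0.4527 -0.1467  0.0854] [np.float64(0.5970741850099979), np.float64(0.5970741850100432)]
hL [ 0.6087 -0.0936  0.065 ]
nL [ 0.4922 -0.0633  0.065 ]
nR [ 0.449  -0.2421  0.065 ]
hR [ 0.5712 -0.2711  0.065 ]
cup [0.4917 0.3039 0.06  ] [0.4973 0.2943 0.06  ]
cup ((26.136993408203125, 24.405372619628906), (31.592947006225586, 33.62953567504883), 58.769805908203125) [0.4917 0.3045 0.06  ]
tub ((21.2557315826416, 20.42578125), (28.894615173339844, 31.283605575561523), 116.10759735107422) [0.5045 0.151  0.06  ]
[74.3129  5.0013 10.052  95.102  -0.001  90.0018] 0.2 [ 0.3526 -0.0526  1.0645] [ 0.9972 -0.8625  0.8037]
```

```bash
cat >> h.py <<'E'
from scipy.spatial.transform import Rotation as Ro
def tool(az,a,roll=0):
    az,a=np.radians([az,a]);r=np.array([np.cos(az),np.sin(az),0]);k=np.array([0,0,1.])
    z=np.cos(a)*r-np.sin(a)*k;x=np.sin(a)*r+np.cos(a)*k
    return np.c_[x,np.cross(z,x),z]@Ro.from_euler('z',roll,degrees=True).as_matrix()
def delta(p,R,p0=None,R0=None):
    s=arm.state();p0=s['ee_pos'] if p0 is None else p0;R0=np.array(s['tool_rot']) if R0 is None else R0
    print('shift',(R0.T@(np.array(p)-p0)*1e3).round(1),'rot',Ro.from_matrix(R0.T@R).as_rotvec(degrees=True).round(1))
def show():
    s=arm.state();print(s['t'],'pos',s['ee_pos'],'q',np.round(s['joint_positions'],1),'F',s['ft_force'],'op',s['opening'],'gf',s['grasp_force']);return s
E
python3 - <<'E'
from h import *
R=tool(31.7,45);g=np.array([.492,.304,.035]);delta(g-R[:,2]*.16,R)
E
```

```text
shift [-314.9 -207.3   99.9] rot [-51.5  22.7 124.3]
```

{"name": "send_rows", "arguments": {
  "plan": [
    [[85, -315, -207, 0, -51.5, 22.7, 124.3], [85, -315, -207, 0, -51.5, 22.7, 124.3], [85, -315, -207, 0, -51.5, 22.7, 124.3], [85, -315, -207, 0, -51.5, 22.7, 124.3], [85, -315, -207, 0, -51.5, 22.7, 124.3], [85, -315, -207, 0, -51.5, 22.7, 124.3], [85, -315, -207, 0, -51.5, 22.7, 124.3], [85, -315, -207, 60, -51.5, 22.7, 124.3], [85, -315, -207, 100, -51.5, 22.7, 124.3], [85, -315, -207, 100, -51.5, 22.7, 124.3]]
  ]
}}

```text
t: 1.45
ee_pos: [0.3946, 0.2439, 0.1434]
tool_rot: [[0.332, 0.842, 0.426], [0.725, -0.516, 0.456], [0.604, 0.158, -0.781]]
ft_force: [-0.1, -0.5, 0.9]
opening: 0.996
grasp_force: 0.0
```

```bash
python3 - <<'E'
from h import *
show();R=tool(31.7,45);g=np.array([.492,.304,.035]);delta(g-R[:,2]*.16,R)
E
```

```text
1.45 pos [0.3946 0.2439 0.1434] q [ 23.5 -45.5 -47.8  51.4  14.4 146.6] F [-0.0607 -0.5159  0.9205] op 0.9963505713411374 gf 0.0
shift [ 3.7  1.4 -2.9] rot [-11.    5.   25.9]
```

{"name": "send_rows", "arguments": {
  "plan": [
    [[85, 3.7, 1.4, 10, -11, 5, 26], [85, 3.7, 1.4, 20, -11, 5, 26], [85, 3.7, 1.4, 20, -11, 5, 26], [85, 3.7, 1.4, 20, -11, 5, 26]]
  ]
}}

```text
t: 1.95
ee_pos: [0.4186, 0.2634, 0.1342]
tool_rot: [[0.601, 0.533, 0.595], [0.382, -0.846, 0.372], [0.702, 0.004, -0.712]]
ft_force: [0.0, -0.2, -1.1]
opening: 0.995
grasp_force: 0.0
```

```bash
python3 - <<'E'
from h import *
s=show();R=tool(31.7,45);g=np.array([.492,.304,.035]);delta(g,R)
C=cam('wrist',s);im=arm.capture('wrist');cv2.imwrite('pics/w1.png',im[:,:,::-1]);print(proj(C,[[.492,.304,.06],[.492,.304,0]]))
E
```

```text
1.95 pos [0.4186 0.2634 0.1342] q [ 32.3 -48.5 -53.6  40.3  -0.2 179.9] F [ 0.0405 -0.1889 -1.1225] op 0.9951452713578218 gf 0.0
shift [-10.    4.3 129.5] rot [-0.2  0.4  0.5]
[[331.386  227.6382]
 [329.8611 263.2614]]
```

View pics/w1.png

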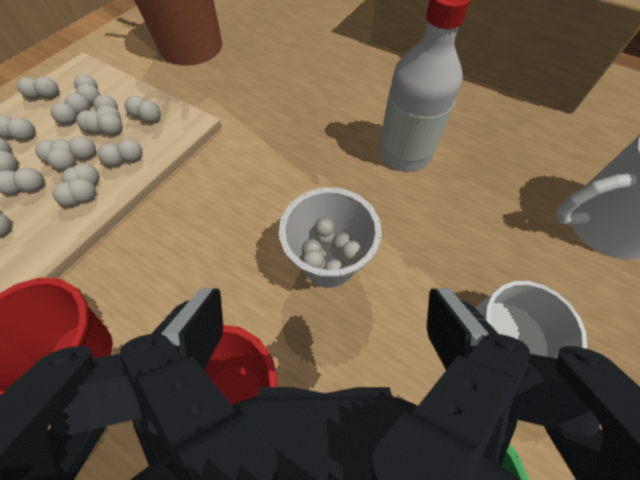

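The wrist view shows the tapered cup with castings at (331,231), rim x 281–381. The predicted rim centre was (331,228), so they agree. The red cup is at (240,365), below-left of the path.

```bash
python3 - <<'E'
from h import *
s=arm.state();C=cam('wrist',s);T=cam('top');im=arm.capture('wrist')
h=cv2.cvtColor(im,cv2.COLOR_RGB2HSV);x,y,w,hh=270,175,125,120
m=(h[y:y+hh,x:x+w,1]<60).astype(np.uint8);c=max(cv2.findContours(m,0,2)[0],key=cv2.contourArea);print(cv2.boundingRect(c))
for v in (229,231,233): print(tri([(C,(330.5,v)),(T,(181.1,259.4))]))
E
```

```text
(8, 13, 104, 100)
(array([0.4918, 0.3046, 0.059 ]), [np.float64(0.37122150273763305), np.float64(0.3712215027376113)])
(array([0.4921, 0.3051, 0.056 ]), [np.float64(0.8861039265327908), np.float64(0.8861039265327679)])
(array([0.4924, 0.3057, 0.053 ]), [np.float64(1.4132680830363562), np.float64(1.413268083036383)])
```

{"name": "send_rows", "arguments": {
  "plan": [
    [[85, -10, 4, 30, 0, 0, 0], [85, -10, 4, 60, 0, 0, 0], [85, -10, 4, 60, 0, 0, 0]]
  ]
}}

```text
t: 2.42
ee_pos: [0.451, 0.2772, 0.0829]
tool_rot: [[0.605, 0.53, 0.594], [0.38, -0.848, 0.369], [0.699, 0.002, -0.715]]
ft_force: [0.3, -0.4, -0.8]
opening: 0.999
grasp_force: 0.0
```

```bash
python3 - <<'E'
from h import *
s=show();R=tool(31.7,45);g=np.array([.492,.304,.035]);delta(g,R)
C=cam('wrist',s);im=arm.capture('wrist');cv2.imwrite('pics/w2.png',im[:,:,::-1]);print(proj(C,[[.492,.304,.06],[.492,.304,0]]))
E
```

```text
2.425 pos [0.451  0.2772 0.0829] q [ 31.4 -39.7 -55.4  29.9   0.3 179.5] F [ 0.2504 -0.4005 -0.7559] op 0.9990050196461195 gf 0.0
shift [ 1.5 -1.1 68.5] rot [-0.1  0.6  0.3]
[[323.4837 234.0992]
 [323.4515 277.4056]]
```

View pics/w2.png

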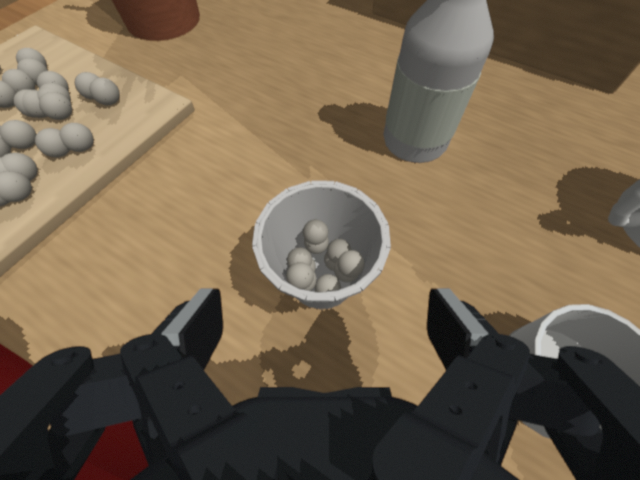

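The cup is centred between the fingers, with the rim centre at (321,240) and the fingers symmetric about 324. I'll advance and grip.

{"name": "send_rows", "arguments": {
  "plan": [
    [[85, 0, -1, 25, 0, 0, 0], [85, 0, -1, 50, 0, 0, 0], [85, 0, -1, 70, 0, 0, 0], [85, 0, -1, 70, 0, 0, 0], [30, 0, -1, 70, 0, 0, 0], [30, 0, -1, 70, 0, 0, 0], [30, 0, -1, 70, 0, 0, 0], [30, 0, -1, 70, 0, 0, 0], [30, 0, -1, 70, 0, 0, 0], [30, 0, -1, 70, 0, 0, 0]]
  ]
}}

```text
t: 3.72
ee_pos: [0.4932, 0.3051, 0.0376]
tool_rot: [[0.6, 0.531, 0.599], [0.379, -0.847, 0.372], [0.705, 0.004, -0.709]]
ft_force: [-3.1, -3.0, 7.1]
opening: 0.752
grasp_force: 62.6
```

```bash
python3 - <<'E'
from h import *
s=show();delta(np.array(s['ee_pos'])+[0,0,.15],np.array(s['tool_rot']))
E
```

```text
3.725 pos [0.4932 0.3051 0.0376] q [ 31.7 -26.6 -53.9  17.9   0.1 179.6] F [-3.0529 -3.0225  7.146 ] op 0.7519892556287162 gf 62.58525233133696
shift [ 105.7    0.6 -106.4] rot [0. 0. 0.]
```

{"name": "send_rows", "arguments": {
  "plan": [
    [[30, 10, 0, -10, 0, 0, 0], [30, 30, 0, -30, 0, 0, 0], [30, 60, 0, -60, 0, 0, 0], [30, 90, 0, -90, 0, 0, 0], [30, 120, 0, -120, 0, 0, 0], [30, 120, 0, -120, 0, 0, 0]]
  ]
}}

```text
t: 4.47
ee_pos: [0.4939, 0.3064, 0.2111]
tool_rot: [[0.597, 0.531, 0.601], [0.378, -0.847, 0.373], [0.707, 0.004, -0.707]]
ft_force: [0.7, -0.5, -2.0]
opening: 0.759
grasp_force: 63.3
```

```bash
python3 - <<'E'
from h import *
s=show();im=arm.capture('wrist');cv2.imwrite('pics/w3.png',im[:,:,::-1])
yaw=np.radians(-13.6);u=np.array([np.cos(yaw),np.sin(yaw),0]);b=np.array([.5303,-.1675,0])
p=b+u*.015+[0,0,.19];print(p,np.degrees(np.arctan2(p[1],p[0])));
az=np.degrees(np.arctan2(p[1],p[0]))
m=np.array([.58,.08,.2]);delta(m,tool(8,35));delta(p,tool(az,0),m,tool(8,35))
E
```

```text
4.475 pos [0.4939 0.3064 0.2111] q [ 31.8 -33.3 -38.2  40.    0.  179.6] F [ 0.7165 -0.5494 -1.9502] op 0.758944419250545 gf 63.256186408689246
[ 0.5449 -0.171   0.19  ] -17.42606641122167
shift [-38.9 237.5 -26.7] rot [-18.3  10.   15.7]
shift [-48.2 243.7 -51.4] rot [-24.6  34.4   7.8]
```

View pics/w3.png

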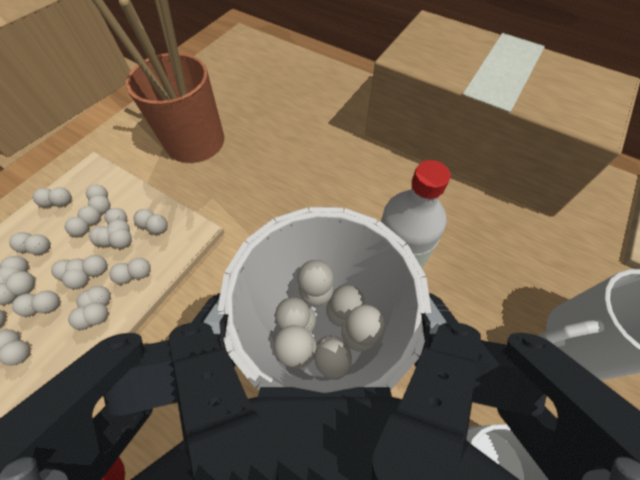

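The cup is held upright and all six castings are inside at about (325,315). Now to carry it.

```bash
python3 - <<'E'
from h import *
m=np.array([.56,.08,.21]);delta(m,tool(8.1,45));p=np.array([.545,-.171,.20])
delta(p,tool(-17.4,45),m,tool(8.1,45))
E
```

```text
shift [-43.9 227.  -45.7] rot [-16.8   0.2  17.1]
shift [-42.6 246.4 -28.4] rot [-18.   0.  18.]
```

{"name": "send_rows", "arguments": {
  "plan": [
    [[30, -7, 35, -7, -3, 0, 3], [30, -15, 75, -15, -6, 0, 6], [30, -25, 125, -25, -9, 0, 9], [30, -34, 175, -35, -13, 0, 13], [30, -44, 227, -46, -17, 0, 17], [30, -44, 227, -46, -17, 0, 17]]
  ]
}}

```text
t: 5.28
ee_pos: [0.5593, 0.0771, 0.2057]
tool_rot: [[0.705, 0.135, 0.696], [0.101, -0.991, 0.09], [0.702, 0.007, -0.712]]
ft_force: [-0.5, 0.0, -1.5]
opening: 0.757
grasp_force: 63.5
```

{"name": "send_rows", "arguments": {
  "plan": [
    [[30, -6, 40, -4, -3, 0, 3], [30, -14, 90, -10, -6, 0, 6], [30, -24, 140, -17, -10, 0, 10], [30, -34, 195, -23, -14, 0, 14], [30, -42, 246, -28, -18, 0, 18], [30, -42, 246, -28, -18, 0, 18]]
  ]
}}

```text
t: 6.02
ee_pos: [0.5441, -0.1722, 0.1976]
tool_rot: [[0.679, -0.302, 0.67], [-0.209, -0.953, -0.218], [0.704, 0.008, -0.71]]
ft_force: [-0.1, 0.6, -1.2]
opening: 0.751
grasp_force: 63.7
```

```bash
python3 - <<'E'
from h import *
s=show();im=arm.capture('wrist');cv2.imwrite('pics/w4.png',im[:,:,::-1])
p=np.array([.545,-.171,.20]);p0=s['ee_pos'];R0=np.array(s['tool_rot'])
for e,r in [(0,0),(10,0),(10,-60)]: delta(p,tool(-17.4,e,r))
E
```

```text
6.025 pos [ 0.5441 -0.1722  0.1976] q [-17.3 -34.7 -40.4  39.6  -0.5 179.9] F [-0.0949  0.5893 -1.246 ] op 0.7508603485335879 gf 63.72645872121211
shift [ 2.  -0.1 -1.1] rot [ 0.2 45.2  0.4]
shift [ 2.  -0.1 -1.1] rot [ 0.2 35.2  0.4]
shift [ 2.  -0.1 -1.1] rot [-18.2  32.  -57.7]
```

View pics/w4.png

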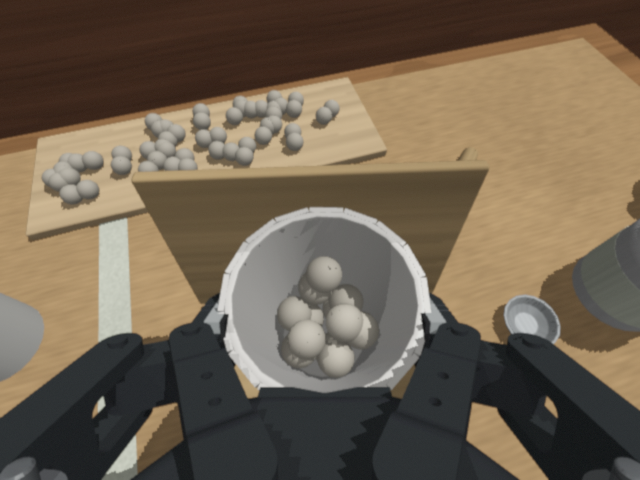

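The cup is over the box, the castings are inside, and the lid stands behind. Pitching up next.

{"name": "send_rows", "arguments": {
  "plan": [
    [[30, 1, 0, 0, 0, 8, 0], [30, 2, 0, 0, 0, 17, 0], [30, 2, 0, 0, 0, 26, 0], [30, 2, 0, 0, 0, 35, 0], [30, 2, 0, 0, 0, 35, 0]]
  ]
}}

```text
t: 6.7
ee_pos: [0.5679, -0.1762, 0.2332]
tool_rot: [[0.202, -0.296, 0.933], [-0.055, -0.955, -0.291], [0.978, 0.008, -0.21]]
ft_force: [0.1, -0.3, -2.9]
opening: 0.751
grasp_force: 63.8
```

```bash
python3 - <<'E'
from h import *
s=show();p=s['ee_pos']
R0=np.array(s['tool_rot']);print(np.degrees(np.arcsin(-R0[2,2])))
delta([.545,-.171,.19],R0)
E
```

```text
6.7 pos [ 0.5679 -0.1762  0.2332] q [-17.2 -48.6 -65.7  -5.   -0.2 179.6] F [ 0.0767 -0.3043 -2.9414] op 0.7512286785269546 gf 63.7792125006672
12.101193916820378
shift [-47.2   1.5 -13.8] rot [0. 0. 0.]
```

{"name": "send_rows", "arguments": {
  "plan": [
    [[30, 0, 5, 0, 0, 0, -10], [30, 0, 10, 0, 0, 0, -20], [30, 0, 15, 0, 0, 0, -30], [30, 0, 15, 0, 0, 0, -40], [30, 0, 15, 0, 0, 0, -50], [30, 0, 15, 0, 0, 0, -60], [30, 0, 15, 0, 0, 0, -70], [30, 0, 15, 0, 0, 0, -80], [30, 0, 15, 0, 0, 0, -85]]
  ]
}}

```text
t: 7.82
ee_pos: [0.5624, -0.1906, 0.2287]
tool_rot: [[0.313, 0.185, 0.932], [0.947, -0.137, -0.291], [0.074, 0.973, -0.218]]
ft_force: [0.2, -1.5, -1.5]
opening: 0.758
grasp_force: 63.8
```

```bash
python3 - <<'E'
from h import *
s=show();R=np.array(s['tool_rot']);print(R, 'up',R@[.707,0,-.707])
E
```

```text
7.825 pos [ 0.5624 -0.1906  0.2287] q [-19.8 -48.5 -65.8  -4.8   2.4  93.8] F [ 0.1818 -1.4834 -1.5297] op 0.7582375889645375 gf 63.77986429317389
[[ 0.3132  0.1846  0.9316]
 [ 0.9468 -0.1369 -0.2912]
 [ 0.0737  0.9732 -0.2176]] up [-0.4372  0.8753  0.206 ]
```

{"name": "send_rows", "arguments": {
  "plan": [
    [[30, 0, 0, 0, 0, 0, -10], [30, 0, 0, 0, 0, 0, -20], [30, 0, 0, 0, 0, 0, -30], [30, 0, 0, 0, 0, 0, -40], [30, 0, 0, 0, 0, 0, -50], [30, 0, 0, 0, 0, 0, -60], [30, 0, 0, 0, 0, 0, -70], [30, 0, 0, 0, 0, 0, -80], [30, 0, 0, 0, 0, 0, -90], [30, 0, 0, 0, 0, 0, -92]]
  ]
}}

```text
t: 9.07
ee_pos: [0.5625, -0.1909, 0.2296]
tool_rot: [[-0.193, 0.308, 0.932], [0.107, 0.951, -0.292], [-0.975, 0.043, -0.216]]
ft_force: [0.1, 1.0, -0.0]
opening: 0.752
grasp_force: 63.7
```

{"name": "send_rows", "arguments": {
  "plan": [
    [[30, 0, 0, 0, 0, 0, 0], [30, 0, 0, 0, 0, 0, 0], [30, 0, 0, 0, 0, 0, 0], [30, 0, 0, 0, 0, 0, 0]]
  ]
}}

```text
t: 9.57
ee_pos: [0.5627, -0.192, 0.2312]
tool_rot: [[-0.19, 0.31, 0.932], [0.107, 0.95, -0.294], [-0.976, 0.044, -0.213]]
ft_force: [0.1, 0.5, -1.2]
opening: 0.747
grasp_force: 63.7
```

```bash
python3 - <<'E'
from h import *
s=show();R=np.array(s['tool_rot']);print('up',R@[.707,0,-.707])
a=arm.capture('scene');b=arm.capture('top');c=arm.capture('wrist')
f=lambda a,x,y,w,h,k:cv2.resize(a[y:y+h,x:x+w],None,fx=k,fy=k,interpolation=cv2.INTER_CUBIC)
o=np.hstack([f(a,220,170,160,160,2.45),f(b,310,150,160,160,2.45)]);cv2.imwrite('pics/p5.png',o[:,:,::-1])
E
```

```text
9.575 pos [ 0.5627 -0.192   0.2312] q [-19.9 -48.4 -65.7  -5.    2.3   2.1] F [ 0.0845  0.4562 -1.2409] op 0.747338380441413 gf 63.69573113217484
up [-0.7928  0.2834 -0.5392]
```

View pics/p5.png

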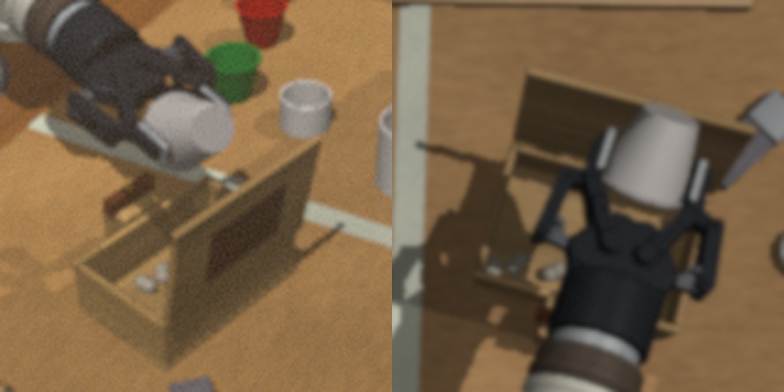

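At the box, the cup is inverted and castings are visible inside at scene (155,280) and top (490–560,268). None show outside. A short shake next, then a check that the cup is empty.

{"name": "send_rows", "arguments": {
  "plan": [
    [[30, 0, 0, 0, 0, 0, 10], [30, 0, 0, 0, 0, 0, 0], [30, 0, 0, 0, 0, 0, 10], [30, 0, 0, 0, 0, 0, 0]]
  ]
}}

```text
t: 10.22
ee_pos: [0.5627, -0.1921, 0.2313]
tool_rot: [[-0.188, 0.31, 0.932], [0.11, 0.949, -0.294], [-0.976, 0.047, -0.213]]
ft_force: [-1.3, 0.5, -0.1]
opening: 0.753
grasp_force: 63.7
```

{"name": "send_rows", "arguments": {
  "plan": [
    [[30, 0, 0, 0, 0, 0, 10], [30, 0, 0, 0, 0, 0, 21], [30, 0, 0, 0, 0, 0, 32], [30, 0, 0, 0, 0, 0, 42], [30, 0, 0, 0, 0, 0, 53], [30, 0, 0, 0, 0, 0, 63], [30, 0, 0, 0, 0, 0, 74], [30, 0, 0, 0, 0, 0, 84], [30, 0, 0, 0, 0, 0, 90]]
  ]
}}

```text
t: 11.35
ee_pos: [0.5627, -0.192, 0.2312]
tool_rot: [[0.31, 0.188, 0.932], [0.949, -0.111, -0.294], [0.048, 0.976, -0.213]]
ft_force: [-0.8, -0.3, -0.9]
opening: 0.756
grasp_force: 63.7
```

{"name": "send_rows", "arguments": {
  "plan": [
    [[30, 0, 0, 0, 0, 0, 10], [30, 0, 0, 0, 0, 0, 21], [30, 0, 0, 0, 0, 0, 32], [30, 0, 0, 0, 0, 0, 42], [30, 0, 0, 0, 0, 0, 53], [30, 0, 0, 0, 0, 0, 63], [30, 0, 0, 0, 0, 0, 74], [30, 0, 0, 0, 0, 0, 84], [30, 0, 0, 0, 0, 0, 87]]
  ]
}}

```text
t: 12.48
ee_pos: [0.5627, -0.1921, 0.2313]
tool_rot: [[0.205, -0.3, 0.932], [-0.06, -0.954, -0.294], [0.977, 0.004, -0.213]]
ft_force: [0.3, -0.1, -1.0]
opening: 0.752
grasp_force: 63.8
```

```bash
python3 - <<'E'
from h import *
s=show()
im=arm.capture('wrist');cv2.imwrite('pics/w6.png',im[:,:,::-1])
for n in ('w4','w6'):
    g=cv2.imread(f'pics/{n}.png',0)[265:375,280:375];print(n,g.mean(),g.std(),cv2.Laplacian(g,cv2.CV_64F,ksize=5).std())
R0=np.array(s['tool_rot']);m=np.array([.555,-.171,.21]);delta(m,tool(-17.4,45))
m2=np.array([.56,.08,.21]);delta(m2,tool(8.1,45),m,tool(-17.4,45))
m3=np.array([.4939,.3064,.2]);delta(m3,tool(31.7,45),m2,tool(8.1,45))
a=arm.capture('scene');b=arm.capture('top')
f=lambda a,x,y,w,h,k:cv2.resize(a[y:y+h,x:x+w],None,fx=k,fy=k,interpolation=cv2.INTER_CUBIC)
cv2.imwrite('pics/p6.png',np.hstack([f(im,190,170,280,280,1.4),f(a,220,170,160,160,2.45)])[:,:,::-1])
E
```

```text
12.475 pos [ 0.5627 -0.1921  0.2313] q [-19.9 -48.4 -65.7  -5.    2.3 179.3] F [ 0.3425 -0.097  -0.9762] op 0.7518115746925147 gf 63.79061866260599
w4 129.01913875598086 34.75580454395342 280.0926348708232
w6 140.9508133971292 14.98643954219221 155.5278264260205
shift [-23.6 -17.8  -8.8] rot [  0.1 -32.7   0.1]
shift [ -49.7 -241.   -49.7] rot [ 18.   0. -18.]
shift [ -30.8 -233.5  -16.6] rot [ 16.7   0.  -16.7]
```

View pics/p6.png

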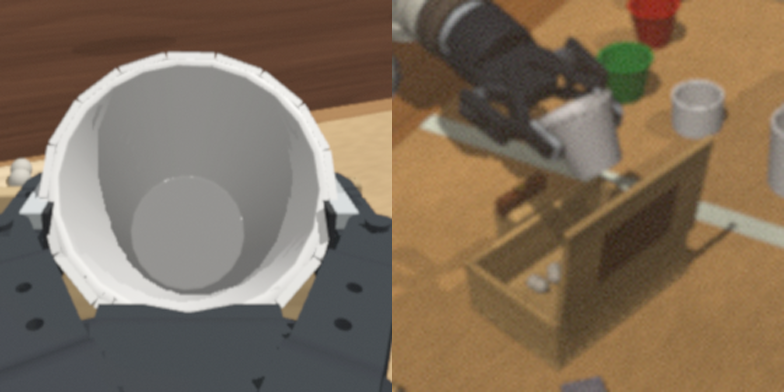

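{"name": "send_rows", "arguments": {
  "plan": [
    [[30, -6, -5, -2, 0, -8, 0], [30, -12, -10, -4, 0, -17, 0], [30, -18, -15, -7, 0, -26, 0], [30, -24, -18, -9, 0, -33, 0], [30, -24, -18, -9, 0, -33, 0]]
  ]
}}

```text
t: 13.25
ee_pos: [0.5557, -0.172, 0.2108]
tool_rot: [[0.68, -0.297, 0.67], [-0.205, -0.955, -0.215], [0.704, 0.009, -0.71]]
ft_force: [-0.1, -0.6, -0.4]
opening: 0.758
grasp_force: 63.8
```

{"name": "send_rows", "arguments": {
  "plan": [
    [[30, -8, -40, -8, 3, 0, -3], [30, -18, -90, -18, 7, 0, -7], [30, -30, -145, -30, 11, 0, -11], [30, -40, -195, -40, 15, 0, -15], [30, -50, -241, -50, 18, 0, -18], [30, -50, -241, -50, 18, 0, -18]]
  ]
}}

```text
t: 14.0
ee_pos: [0.5582, 0.0815, 0.2071]
tool_rot: [[0.704, 0.146, 0.695], [0.108, -0.989, 0.099], [0.702, 0.005, -0.712]]
ft_force: [-0.3, 0.1, -0.0]
opening: 0.754
grasp_force: 63.8
```

```bash
python3 - <<'E'
from h import *
s=show()
b=arm.capture('top');cv2.imwrite('pics/top2.png',b[:,:,::-1])
m3=np.array([.4932,.3051,.1]);delta(m3,tool(31.7,45))
E
```

```text
14.0 pos [0.5582 0.0815 0.2071] q [  8.4 -35.8 -39.8  41.4  -0.2 179.8] F [-0.2927  0.0699 -0.0062] op 0.7537894466474342 gf 63.80195215868298
shift [ -97.1 -232.5   52.9] rot [ 16.7   0.5 -16.4]
```

The wrist crop shows an empty cup, with its bare floor at (187,235). The scene shows castings only in the box. I'll return the cup.

{"name": "send_rows", "arguments": {
  "plan": [
    [[30, -14, -35, 6, 3, 0, -3], [30, -32, -80, 17, 6, 0, -6], [30, -53, -130, 29, 9, 0, -9], [30, -75, -180, 41, 13, 0, -13], [30, -97, -232, 53, 16.7, 0.5, -16.5], [30, -97, -232, 53, 16.7, 0.5, -16.5], [30, -97, -232, 53, 16.7, 0.5, -16.5]]
  ]
}}

```text
t: 14.92
ee_pos: [0.4947, 0.3029, 0.1012]
tool_rot: [[0.602, 0.523, 0.603], [0.37, -0.853, 0.369], [0.707, 0.001, -0.707]]
ft_force: [0.3, -0.4, 0.2]
opening: 0.748
grasp_force: 63.8
```

```bash
python3 - <<'E'
from h import *
s=show();delta([.4932,.3051,.044],tool(31.7,45))
b=cv2.imread('pics/top2.png');h=cv2.cvtColor(b,cv2.COLOR_BGR2HSV)
x,y=335,170;m=((h[y:295,x:465,1]<70)&(h[y:295,x:465,2]>90)).astype(np.uint8)
n,l,st,c=cv2.connectedComponentsWithStats(m);print([(c[i]+[x,y],st[i,4]) for i in range(1,n) if st[i,4]>8])
E
```

```text
14.925 pos [0.4947 0.3029 0.1012] q [ 31.5 -30.9 -49.1  26.8  -0.  179.9] F [ 0.2833 -0.4348  0.2258] op 0.7481905628887633 gf 63.793350368505344
shift [-40.5  -2.7  40.3] rot [ 0.2 -0.  -0.1]
[(array([461.4086, 196.2688]), np.int32(93)), (array([455.4154, 215.7077]), np.int32(65)), (array([391.9565, 246.9565]), np.int32(46)), (array([361.3061, 257.1224]), np.int32(49)), (array([351.7949, 258.1282]), np.int32(39)), (array([376.1042, 260.375 ]), np.int32(48)), (array([391.8654, 261.6154]), np.int32(52)), (array([401.1163, 264.8605]), np.int32(43))]
```

All six castings show as separate blobs inside the box. Lowering the cup.

{"name": "send_rows", "arguments": {
  "plan": [
    [[30, -14, -1, 14, 0, 0, 0], [30, -28, -2, 28, 0, 0, 0], [30, -38, -3, 38, 0, 0, 0], [30, -41, -3, 41, 0, 0, 0], [30, -41, -3, 41, 0, 0, 0]]
  ]
}}

```text
t: 15.55
ee_pos: [0.4938, 0.305, 0.0436]
tool_rot: [[0.601, 0.526, 0.602], [0.373, -0.851, 0.371], [0.707, 0.002, -0.707]]
ft_force: [-0.3, 0.4, 0.3]
opening: 0.756
grasp_force: 63.8
```

{"name": "send_rows", "arguments": {
  "plan": [
    [[30, -2, 0, 2, 0, 0, 0], [30, -2, 0, 2, 0, 0, 0], [30, -2, 0, 2, 0, 0, 0]]
  ]
}}

```text
t: 15.92
ee_pos: [0.4935, 0.3054, 0.0406]
tool_rot: [[0.601, 0.526, 0.602], [0.373, -0.85, 0.371], [0.707, 0.001, -0.707]]
ft_force: [0.1, -0.6, 0.0]
opening: 0.754
grasp_force: 63.8
```

{"name": "send_rows", "arguments": {
  "plan": [
    [[30, -1.4, 0, 1.4, 0, 0, 0], [30, -1.4, 0, 1.4, 0, 0, 0], [30, -1.4, 0, 1.4, 0, 0, 0]]
  ]
}}

```text
t: 16.3
ee_pos: [0.4934, 0.3052, 0.0382]
tool_rot: [[0.601, 0.526, 0.601], [0.373, -0.85, 0.371], [0.707, 0.001, -0.708]]
ft_force: [0.1, 0.2, -0.0]
opening: 0.755
grasp_force: 63.8
```

{"name": "send_rows", "arguments": {
  "plan": [
    [[30, -1, 0, 1, 0, 0, 0], [30, -1, 0, 1, 0, 0, 0], [30, -1, 0, 1, 0, 0, 0]]
  ]
}}

```text
t: 16.68
ee_pos: [0.4938, 0.3055, 0.0376]
tool_rot: [[0.6, 0.526, 0.602], [0.373, -0.85, 0.371], [0.708, 0.002, -0.707]]
ft_force: [-1.8, 0.1, 3.8]
opening: 0.753
grasp_force: 63.6
```

{"name": "send_rows", "arguments": {
  "plan": [
    [[70, 0, 0, 0, 0, 0, 0], [85, 0, 0, 0, 0, 0, 0], [85, 0, 0, 0, 0, 0, 0], [85, 0, 0, 0, 0, 0, 0], [85, 0, 0, -15, 0, 0, 0], [85, 0, 0, -40, 0, 0, 0], [85, 0, 0, -75, 0, 0, 0], [85, 15, 0, -105, 0, 0, 0], [85, 50, 0, -130, 0, 0, 0], [85, 90, 0, -150, 0, 0, 0]]
  ]
}}

```text
t: 17.92
ee_pos: [0.4572, 0.2831, 0.2084]
tool_rot: [[0.6, 0.526, 0.602], [0.373, -0.85, 0.371], [0.708, 0.002, -0.707]]
ft_force: [0.5, 0.1, 0.3]
opening: 0.998
grasp_force: 0.0
```

```bash
python3 - <<'E'
from h import *
s=show();im=arm.capture('wrist');cv2.imwrite('pics/w7.png',im[:,:,::-1]);C=cam('wrist',s);print(proj(C,[[.492,.304,.06],[.492,.304,0]]))
b=arm.capture('top');h=cv2.cvtColor(b,cv2.COLOR_RGB2HSV);x,y,w,hh=155,235,55,50
m=(h[y:y+hh,x:x+w,1]<70).astype(np.uint8);c=max(cv2.findContours(m,0,2)[0],key=cv2.contourArea);e=cv2.fitEllipse(c);print(e)
# wrist: ellipse of cup
h=cv2.cvtColor(im,cv2.COLOR_RGB2HSV);m=((h[:,:,1]<60)&(h[:,:,2]>100)).astype(np.uint8)
for c in cv2.findContours(m,0,2)[0]:
    if cv2.contourArea(c)>1500: print(cv2.boundingRect(c))
E
```

```text
17.925 pos [0.4572 0.2831 0.2084] q [ 31.8 -40.6 -42.3  43.3  -0.1 180. ] F [0.4847 0.1256 0.3389] op 0.9978646585694492 gf 0.0
[[325.4497 318.8864]
 [325.1845 336.4641]]
((24.450149536132812, 32.46297836303711), (38.21770095825195, 51.49045944213867), 24.456321716308594)
(280, 277, 88, 87)
(557, 221, 83, 110)
(5, 221, 68, 55)
(76, 156, 64, 58)
(383, 152, 55, 94)
(455, 10, 78, 71)
```

The cup stands upright at wrist (324,320), as predicted. Now the lid.

```bash
cat >> h.py <<'E'
yw=-13.6;BU=np.array([np.cos(np.radians(yw)),np.sin(np.radians(yw)),0]);BV=np.array([-BU[1],BU[0],0]);B0=np.array([.5303,-.1675,0])
def box(x,y,z): return B0+BU*x+BV*y+[0,0,z]
RD=tool(yw,90,-90)
E
python3 - <<'E'
from h import *
m=np.array([.53,.05,.33]);Rm=tool(10,80,-50);delta(m,Rm);a=box(.14,0,.33);print(a);delta(a,RD,m,Rm);print(RD)
E
```

```text
shift [  38.4  236.7 -126.6] rot [  5.6 -36.3 -28.7]
[ 0.6664 -0.2004  0.33  ]
shift [-149.6  242.3   15.8] rot [  8.5  -5.3 -16.4]
[[ 0.2351  0.972   0.    ]
 [ 0.972  -0.2351 -0.    ]
 [ 0.      0.     -1.    ]]
```

{"name": "send_rows", "arguments": {
  "plan": [
    [[0, 6, 40, -30, 1, -6, -5], [0, 12, 80, -60, 2, -12, -10], [0, 20, 125, -90, 3, -20, -16], [0, 30, 180, -110, 4.5, -28, -22], [0, 38, 237, -127, 5.6, -36, -29], [0, 38, 237, -127, 5.6, -36, -29]]
  ]
}}

```text
t: 18.77
ee_pos: [0.5317, 0.0468, 0.3213]
tool_rot: [[0.488, 0.857, 0.163], [0.867, -0.498, 0.026], [0.103, 0.128, -0.986]]
ft_force: [-0.4, 1.1, -0.5]
opening: 0.002
grasp_force: 0.0
```

```bash
python3 - <<'E'
from h import *
show();delta(box(.14,0,.30),RD)
E
```

```text
18.775 pos [0.5317 0.0468 0.3213] q [  4.7  -4.4   8.3  93.2   0.7 124.5] F [-0.4345  1.1498 -0.5054] op 0.0020097506092735078 gf 0.0
shift [-150.7  235.9   36.6] rot [  8.2  -4.9 -16.1]
```

{"name": "send_rows", "arguments": {
  "plan": [
    [[0, -25, 40, 0, 2, -1, -4], [0, -60, 95, 0, 4, -2, -8], [0, -95, 150, 0, 6, -4, -12], [0, -125, 195, 0, 8, -5, -16], [0, -150, 236, 0, 8.2, -5, -16], [0, -150, 236, 37, 8.2, -5, -16], [0, -150, 236, 37, 8.2, -5, -16]]
  ]
}}

```text
t: 19.65
ee_pos: [0.6635, -0.1971, 0.2976]
tool_rot: [[0.237, 0.972, -0.003], [0.972, -0.237, 0.003], [0.002, -0.003, -1.0]]
ft_force: [-1.1, 0.1, -0.3]
opening: -0.001
grasp_force: 0.0
```

```bash
python3 - <<'E'
from h import *
s=show();im=arm.capture('wrist');cv2.imwrite('pics/w8.png',im[:,:,::-1]);delta(box(.14,0,.185),RD)
C=cam('wrist',s);print('lid corners proj',proj(C,[box(.103,.095,.19),box(.103,-.095,.19)]))
E
```

```text
19.65 pos [ 0.6635 -0.1971  0.2976] q [-16.6  29.6  46.4 107.    0.1  87.1] F [-1.0719  0.0704 -0.28  ] op -0.001047405858743015 gf 0.0
shift [ -3.    4.1 116. ] rot [ 0.  -0.1 -0.1]
lid corners proj [[273.5546 100.5285]
 [283.6337 361.038 ]]
```

{"name": "send_rows", "arguments": {
  "plan": [
    [[0, -3, 4, 40, 0, 0, 0], [0, -3, 4, 80, 0, 0, 0], [0, -3, 4, 112, 0, 0, 0], [0, -3, 4, 112, 0, 0, 0]]
  ]
}}

```text
t: 20.2
ee_pos: [0.6664, -0.2002, 0.1908]
tool_rot: [[0.235, 0.972, 0.003], [0.972, -0.235, 0.001], [0.001, 0.003, -1.0]]
ft_force: [-0.6, 0.1, -0.5]
opening: 0.001
grasp_force: 0.0
```

{"name": "send_rows", "arguments": {
  "plan": [
    [[0, 0, -8, 0, 0, 0, 0], [0, 0, -16, 0, 0, 0, 0], [0, 0, -24, 0, 0, 0, 0], [0, 0, -32, 0, 0, 0, 0], [0, 0, -40, 0, 0, 0, 0]]
  ]
}}

```text
t: 20.82
ee_pos: [0.6285, -0.192, 0.1905]
tool_rot: [[0.236, 0.972, 0.005], [0.972, -0.236, -0.0], [0.001, 0.005, -1.0]]
ft_force: [1.9, -0.6, 1.3]
opening: 0.003
grasp_force: 0.7
```

{"name": "send_rows", "arguments": {
  "plan": [
    [[0, 0, -14, -2, 0, 0, 0], [0, 0, -28, -1, 0, 0, 0], [0, 0, -42, 0, 0, 0, 0], [0, 0, -56, 4, 0, 0, 0], [0, 0, -70, 9, 0, 0, 0], [0, 0, -82, 16, 0, 0, 0], [0, 0, -94, 25, 0, 0, 0], [0, 0, -104, 35, 0, 0, 0], [0, 0, -113, 46, 0, 0, 0], [0, 0, -113, 46, 0, 0, 0]]
  ]
}}

```text
t: 22.08
ee_pos: [0.5183, -0.1651, 0.143]
tool_rot: [[0.236, 0.972, 0.003], [0.972, -0.236, 0.001], [0.001, 0.003, -1.0]]
ft_force: [0.4, 0.0, 0.1]
opening: -0.002
grasp_force: 0.0
```

{"name": "send_rows", "arguments": {
  "plan": [
    [[0, 0, -7, 12, 0, 0, 0], [0, 0, -13, 26, 0, 0, 0], [0, 0, -15, 36, 0, 0, 0], [0, 0, -16, 44, 0, 0, 0], [0, 0, -16, 44, 0, 0, 0]]
  ]
}}

```text
t: 22.7
ee_pos: [0.5038, -0.1616, 0.0991]
tool_rot: [[0.236, 0.972, 0.004], [0.972, -0.236, 0.0], [0.001, 0.003, -1.0]]
ft_force: [0.4, -0.5, 0.2]
opening: -0.003
grasp_force: 0.0
```

{"name": "send_rows", "arguments": {
  "plan": [
    [[0, 0, -2, 3, 0, 0, 0], [0, 0, -2, 6, 0, 0, 0], [0, 0, -2, 9, 0, 0, 0], [0, 0, -2, 9, 0, 0, 0]]
  ]
}}

```text
t: 23.2
ee_pos: [0.502, -0.1611, 0.0906]
tool_rot: [[0.236, 0.972, 0.004], [0.972, -0.236, 0.0], [0.001, 0.004, -1.0]]
ft_force: [0.3, 0.4, 0.8]
opening: 0.001
grasp_force: 0.2
```

```bash
python3 - <<'E'
from h import *
s=show();a=arm.capture('scene');b=arm.capture('top')
f=lambda a,x,y,w,h,k:cv2.resize(a[y:y+h,x:x+w],None,fx=k,fy=k,interpolation=cv2.INTER_CUBIC)
cv2.imwrite('pics/p9.png',np.hstack([f(a,220,190,160,160,2.45),f(b,310,150,160,160,2.45)])[:,:,::-1])
E
```

```text
23.2 pos [ 0.502  -0.1611  0.0906] q [-17.8   1.5 -11.   77.3   0.1  85.8] F [0.3388 0.3801 0.7505] op 0.0010627876030303866 gf 0.22465359885245562
```

Force is just beginning. I'll press gently further.

{"name": "send_rows", "arguments": {
  "plan": [
    [[0, 0, 0, 1, 0, 0, 0], [0, 0, 0, 2, 0, 0, 0], [0, 0, 0, 2, 0, 0, 0]]
  ]
}}

```text
t: 23.68
ee_pos: [0.5021, -0.1612, 0.0903]
tool_rot: [[0.236, 0.972, 0.006], [0.972, -0.236, -0.0], [0.001, 0.006, -1.0]]
ft_force: [-5.6, 1.9, 14.8]
opening: 0.003
grasp_force: 7.6
```

The lid is shut: firm contact with the tip at 73 mm. Now I'll rise and measure the turnbutton.

```bash
python3 - <<'E'
from h import *
delta(box(-.083,0,.2),RD)
E
```

```text
shift [   0.5  -53.5 -109.9] rot [ 0.3 -0.1 -0.1]
```

{"name": "send_rows", "arguments": {
  "plan": [
    [[0, 0, 0, -30, 0, 0, 0], [0, 0, -20, -70, 0, 0, 0], [30, 0, -54, -110, 0, 0, 0], [30, 0, -54, -110, 0, 0, 0], [30, 0, -54, -110, 0, 0, 0]]
  ]
}}

```text
t: 24.3
ee_pos: [0.4493, -0.1484, 0.1979]
tool_rot: [[0.236, 0.972, 0.004], [0.972, -0.236, -0.0], [0.001, 0.004, -1.0]]
ft_force: [0.4, -0.3, 0.3]
opening: 0.353
grasp_force: 0.0
```

```bash
python3 - <<'E'
from h import *
s=show();C=cam('wrist',s);im=arm.capture('wrist');print(proj(C,[box(-.083,.032,.0935),box(-.083,0,.0935),box(-.083,-.032,.0935),box(-.065,.095,.0735),box(-.065,-.095,.0735)]))
cv2.imwrite('pics/w10.png',im[:,:,::-1]);b=arm.capture('top');a=arm.capture('scene')
f=lambda a,x,y,w,h,k:cv2.resize(a[y:y+h,x:x+w],None,fx=k,fy=k,interpolation=cv2.INTER_CUBIC)
o=np.hstack([cv2.resize(im,(533,400)),np.vstack([f(a,225,200,130,130,1.54),f(b,325,170,130,130,1.54)])]);cv2.imwrite('pics/p10.png',o[:,:,::-1]);print(o.shape)
E
```

```text
24.3 pos [ 0.4493 -0.1484  0.1979] q [-18.3  -6.5  -6.9  89.4   0.1  85.3] F [ 0.3531 -0.3127  0.3195] op 0.35321537360604255 gf 0.0
[[325.4795 194.982 ]
 [325.541  240.8418]
 [325.5983 283.6059]
 [351.6297  98.2481]
 [347.3598 345.0309]]
(400, 733, 3)
```

View pics/p10.png

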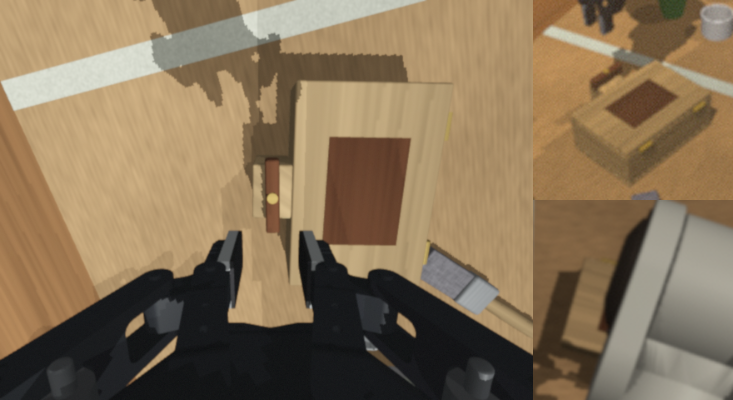

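The wrist crop shows the lid shut flat. The turnbutton pin is at wrist pixel (326,238), with bar ends at (325,190) and (326,277). That is about 3 mm to the left of the prediction.

```bash
python3 - <<'E'
from h import *
s=show();C=cam('wrist',s);im=arm.capture('wrist');h=cv2.cvtColor(im,cv2.COLOR_RGB2HSV)
x,y=312,180;r=h[y:290,x:342];g=im[y:290,x:342].astype(int);m=((g[:,:,0]>1.5*g[:,:,1])&(g.sum(2)<330)).astype(np.uint8)
c=max(cv2.findContours(m,0,2)[0],key=cv2.contourArea);print(cv2.minAreaRect(c),cv2.boundingRect(c))
(u,v),_,_=cv2.minAreaRect(c);u+=x;v+=y
print(tri([(C,(u,v)),(cam('top'),(383.6,281))]),tri([(C,(u,v)),(cam('scene'),(272.7,248.3))]))
p=plane(C,(u,v),.0935);d=p-B0;print(p,d@BU,d@BV)
E
```

```text
24.45 pos [ 0.449  -0.1483  0.1969] q [-18.3  -6.4  -6.9  89.4   0.1  85.3] F [ 0.0989 -0.6109  0.9619] op 0.3512381533797064 gf 0.0
((14.58114242553711, 31.33541488647461), (15.943477630615234, 42.934608459472656), 1.4688007831573486) (7, 10, 17, 44)
(array([ 0.4555, -0.1482,  0.0149]), [np.float64(6.775732653872217), np.float64(6.775732653872155)]) (array([ 0.4498, -0.1338,  0.0748]), [np.float64(5.025493052389575), np.float64(5.025493052389604)])
[ 0.4548 -0.1275  0.0935] -0.08276980931151078 0.02111857653037902
```

```bash
python3 - <<'E'
from h import *
s=arm.state();C=cam('wrist',s);o=(326.3,236.8)
for n,q in (('top',(383.6,281)),('scene',(272.7,247.8))): print(tri([(C,o),(cam(n),q)]))
p=plane(C,o,.0945);d=p-B0;print(p,d@BU,d@BV);delta([p[0],p[1],.130],RD)
E
```

```text
(array([ 0.4509, -0.1459,  0.0918]), [np.float64(0.8316249594302263), np.float64(0.83162495943028)])
(array([ 0.4513, -0.146 ,  0.0863]), [np.float64(1.4383674569846512), np.float64(1.4383674569846707)])
[ 0.4505 -0.1446  0.0945] -0.08295793097894358 0.0035135903519469642
shift [ 3.9  0.4 67. ] rot [ 0.1 -0.1 -0.1]
```

{"name": "send_rows", "arguments": {
  "plan": [
    [[32, 3.5, 0.5, 30, 0, 0, 0], [32, 3.5, 0.5, 60, 0, 0, 0], [32, 3.5, 0.5, 80, 0, 0, 0], [32, 3.5, 0.5, 90, 0, 0, 0], [32, 3.5, 0.5, 99, 0, 0, 0], [32, 3.5, 0.5, 99, 0, 0, 0]]
  ]
}}

```text
t: 25.25
ee_pos: [0.4507, -0.1451, 0.099]
tool_rot: [[0.236, 0.972, 0.004], [0.972, -0.236, 0.0], [0.001, 0.003, -1.0]]
ft_force: [0.4, -0.2, 0.2]
opening: 0.374
grasp_force: 0.0
```

{"name": "send_rows", "arguments": {
  "plan": [
    [[20, 0, 0, 0, 0, 0, 0], [10, 0, 0, 0, 0, 0, 0], [5, 0, 0, 0, 0, 0, 0], [5, 0, 0, 0, 0, 0, 0], [5, 0, 0, 0, 0, 0, 0]]
  ]
}}

```text
t: 25.88
ee_pos: [0.4519, -0.1454, 0.1003]
tool_rot: [[0.236, 0.972, 0.007], [0.972, -0.236, -0.001], [0.001, 0.007, -1.0]]
ft_force: [5.7, -1.4, 1.6]
opening: 0.121
grasp_force: 60.9
```

{"name": "send_rows", "arguments": {
  "plan": [
    [[5, 0, 1, 0, 0, 0, -8], [5, 0, 1, 0, 0, 0, -18], [5, 0, 1, 0, 0, 0, -28], [5, 0, 1, 0, 0, 0, -38], [5, 0, 1, 0, 0, 0, -48]]
  ]
}}

```text
t: 26.5
ee_pos: [0.4515, -0.1455, 0.1003]
tool_rot: [[-0.569, 0.823, 0.004], [0.823, 0.569, -0.001], [-0.003, 0.003, -1.0]]
ft_force: [-2.4, -0.5, 8.3]
opening: 0.116
grasp_force: 61.6
```

{"name": "send_rows", "arguments": {
  "plan": [
    [[5, 0, 0, 0, 0, 0, -10], [5, 0, 0, 0, 0, 0, -20], [5, 0, 0, 0, 0, 0, -30], [5, 0, 0, 0, 0, 0, -38], [5, 0, 0, 0, 0, 0, -42], [5, 0, 0, 0, 0, 0, -44], [5, 0, 0, 0, 0, 0, -44]]
  ]
}}

```text
t: 27.38
ee_pos: [0.4514, -0.1459, 0.1003]
tool_rot: [[-0.979, 0.204, 0.004], [0.204, 0.979, -0.001], [-0.004, -0.0, -1.0]]
ft_force: [-3.0, -1.9, 8.5]
opening: 0.113
grasp_force: 64.4
```

```bash
python3 - <<'E'
from h import *
s=show();print(s['wrist_torque']);R=np.array(s['tool_rot']);print(np.degrees(np.arctan2(R[1,0],R[0,0])),np.degrees(np.arctan2(RD[1,0],RD[0,0])))
E
```

```text
27.375 pos [ 0.4514 -0.1459  0.1003] q [-17.9  -5.9 -17.1  78.6   0.   -6.2] F [-3.0482 -1.8807  8.5442] op 0.11301695623374518 gf 64.41793836071156
[-0.4729  0.7238 -1.0037]
168.25005335414866 76.39999999999999
```

The stop is reached: 91.9° turned, with about 1 N m on the wrist. Release and retreat.

{"name": "send_rows", "arguments": {
  "plan": [
    [[15, 0, 0, 0, 0, 0, 0], [30, 0, 0, 0, 0, 0, 0], [30, 0, 0, 0, 0, 0, 0], [30, 0, 0, -30, 0, 0, 0], [30, 0, 0, -70, 0, 0, 0], [30, 0, 0, -110, 0, 0, 0], [30, 0, 0, -110, 0, 0, 0]]
  ]
}}

```text
t: 28.25
ee_pos: [0.4524, -0.1456, 0.2123]
tool_rot: [[-0.979, 0.202, 0.009], [0.202, 0.979, -0.001], [-0.009, 0.0, -1.0]]
ft_force: [-0.2, 0.4, -0.6]
opening: 0.351
grasp_force: 0.0
```

```bash
python3 - <<'E'
from h import *
s=show();C=cam('wrist',s);im=arm.capture('wrist').astype(int)
P=np.array([.4509,-.1455,.0935]);q=proj(C,[P+BU*.032,P,P-BU*.032]);print(q)
x0,y0=(q.min(0)-25).astype(int);x1,y1=(q.max(0)+25).astype(int);g=im[y0:y1,x0:x1]
m=((g[:,:,0]>1.5*g[:,:,1])&(g.sum(2)<330)).astype(np.uint8);m=cv2.morphologyEx(m,cv2.MORPH_CLOSE,np.ones((9,9)))
for c in cv2.findContours(m,0,2)[0]:
    if cv2.contourArea(c)>60: print(cv2.minAreaRect(c),cv2.boundingRect(c),x0,y0,cv2.contourArea(c))
d=q[2]-q[0];print('expected angle',np.degrees(np.arctan2(d[1],d[0])))
# cup in top
b=arm.capture('top');h=cv2.cvtColor(b,cv2.COLOR_RGB2HSV);x,y,w,hh=155,235,55,50
k=(h[y:y+hh,x:x+w,1]<70).astype(np.uint8);e=cv2.fitEllipse(max(cv2.findContours(k,0,2)[0],key=cv2.contourArea));print(e)
E
```

```text
28.25 pos [ 0.4524 -0.1456  0.2123] q [-17.9  -6.3  -5.1  90.7   0.1  -6.2] F [-0.1813  0.42   -0.6451] op 0.3510388933703534 gf 0.0
[[322.8412 274.4325]
 [324.2226 233.8293]
 [325.7018 190.3523]]
((26.0, 126.0), (14.0, 52.0), 90.0) (0, 119, 53, 15) 297 165 632.5
((25.5, 90.0), (13.0, 32.0), 0.0) (19, 74, 14, 33) 297 165 361.0
((27.55000114440918, 43.849998474121094), (15.032514572143555, 39.498695373535156), 4.398705005645752) (21, 24, 16, 41) 297 165 494.5
expected angle -88.05146264553139
((25.53211784362793, 23.905502319335938), (31.67607307434082, 33.42626190185547), 48.42546081542969)
```

```bash
python3 -c "
from workcell import arm
print(arm.job_done())"
```

```text
the job is handed in; nothing more can be done
None
```

I handed the job in at about 28 s of the 72 s allowed: all six castings are in the box, the empty cup is back upright where it stood, and the lid is shut and held by the turnbutton, which is turned to its stop.

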